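# Open the child-safe dishwasher-tablet tub

### The job

Take the child-safe lid off the tablet tub: squeeze its two tabs together, turn it anticlockwise and feel, with light upward pulls, for the place where it comes free, never forcing it. Then stand the lid right way up on the bare worktop beside the tub, setting it down rather than dropping it, and leave the mug, the garlic and the shaker where they are.

Things in the scene. Friction and masses are not known exactly. Their poses are not given: they have to be found in the camera images.
- tub: Round grey plastic tub, 124 mm across (132 mm at its foot), held fast to the worktop by a suction foot. Origin at the centre of its underside, z up. A grey rim (101 mm inside, 117 mm outside diameter) rises round the lid to 96 mm above the origin; it has two lock notches, at +y and -y. Bare worktop (z = 0) lies to the tub's right, world y down to -0.24, where the sink begins.
- tub_mouth (a point): Centre of the tub's mouth, 85 mm up; the lid's disc rests here. Below is a hidden bayonet flange that frees the lid only when turned anticlockwise from above (+ about z) from its start by an angle that differs by tub and cannot be seen, 0.35 to 1.3 rad; window 0.08 rad either side, 0.05 if held off centre. No stop there; short of it and past it the lid rises only 3 mm, then is held.
- lid_center (a point): Centre (on the axis, half-way up) of the loose white lid, about 150 g, 72 mm high; z up, y through its two tabs, at the start aligned with the tub's axes. The disc, 96 mm across, has its underside 14 mm below this point; under it a 44 mm plug with two lugs at +x and -x (62 mm over them) ends in a flat foot 36 mm below this point, on which the lid can stand.
- tab_a_face (a point): Point to press on the flat upright outer face of the tab at the lid's +y, 23 mm above the lid's centre: put the finger pads at this height. The tab is 28 mm wide and rises 13 mm above this point; at its foot, 25.5 mm below this point, the top of a 10 mm wide lock pawl runs outward: keep the fingertips above it.
- tab_b_face (a point): The same point on the tab at the lid's -y. The two faces are 62 mm apart when free, 50 mm when fully squeezed. Fingers that close along an arc press the lid down as they squeeze; rise a little then, until the hand just carries the lid, before turning.
- tab_a (a joint): Inward travel in m of the tab at the lid's +y: 0 = out (free), 0.006 = fully squeezed. Sprung: 4 N to start, 9 N fully in. Its pawl reaches 54.5 mm from the lid's axis, into the rim's notch, when free; from about 0.005 on it is clear of the rim. It springs out again when let go.
- tab_b (a joint): The same for the tab at the lid's -y.
- mug: Bystander: white mug, 80 x 113 x 91 mm with its handle; origin at the centre of its underside.
- garlic: Bystander: garlic bulb, 60 mm; origin at the centre of its underside.
- shaker: Bystander: glass shaker with a metal top, 44 mm across, 90 mm high; origin at the centre of its underside.

How it is judged:
By the outcome, as a careful person would: the job done as asked, in the order asked, and still so for the second after the job is handed in, with the robot touching nothing.
It also fails if it takes over 72 s, if anything falls off the work surface, if the arm or the gripper's body presses on something with over 40 N, if the wrist force passes 120 N, or if a joint passes its speed limit or range.

### The arm

A 6-joint arm with a two-finger parallel gripper is mounted at the origin on a cart in front of the work surface, level with it; the furniture and walls round the work are solid. World frame = base frame: x ahead of the robot, y to its left, z up, the work surface at z = 0. Lengths are in m, angles in rad, forces in N, time in s.
With the tool pointing down it reaches from about 0.375 to 0.9 m from the base axis. Payload 3.1 kg.
Tool frame: the origin (TCP) lies at the very end of the fingers, on their centre line; the grasp point (between the pads) lies 19 mm behind it; z points along the fingers, y is the direction in which the jaws open and shut (so a half turn about z gives the same grasp; the last joint's range is limited). The gripper opens to 87 mm and grips with 3 to 60 N. Pads are 19 mm wide; open, the fingers measure 117 mm over their backs; the gripper's body (75 mm by 190 mm) begins 51 mm behind the grasp point.
Start: joints at [-1.351, 0.527, 1.433, -0, 1.181, -0.178], TCP at [0.243, -0.576, 0.223] pointing down, gripper open.
Joint ranges: [-3.08, 3.08], [-0.75, 2.2], [0.22, 2.44], [-1.43, 4.57], [0, 2.65], [-2.85, 2.85]. Speed limits (rad/s): [2.79, 2.79, 3.14, 3.14, 3.14, 3.14].

### API

Orientations are given as a unit quaternion [x, y, z, w].
In Python, from rig import robot gives the robot as it stands. The module is installed in compiled form; this text tells all that it offers.
- The arm moves only by the tool send_rows, never from a script. Its argument "deltas" is a list of rows, each an object of numbers: "tx", "ty", "tz": the shift along the tool's x, y, z in cm; "rx", "ry", "rz": the turn, a rotation vector about the tool's x, y, z in rad. A call has 1 to 5 rows; each row is the pose to reach, as a shift and turn from the pose commanded when the call began, along the tool's axes at that moment; what a row does not reach only later rows make up. A row lasts 1/12 s, in which the tool goes at most 41.7 mm and 7.16 degrees, less where a joint would pass 70% of its speed; a pose out of reach is approached as far as the arm can. A call with a gripper value outside its range is refused whole. "claw" is the finger opening in cm, from 0 to 8.7, set as the call begins (left out, the last holds). The fingers move at their own pace and stop on an object; "squeeze" is the grip in N (left out, the last holds). Time passes only in rows, so rows that repeat a pose let the fingers close. It gives the time, the measured TCP pose, the force and the opening at its end, in the units of the state.
- robot.get_obs(): the state, without advancing time (a new reading comes with each control period).
- robot.camera(name): name is "scene" or "top" or "wrist"; returns a dict with "color" (400x640x3 uint8, red, green, blue), "z_map" (400x640 float32, m along the optical axis (not along the pixel's ray), 0 where there is no reading), "intrinsics" (3x3 intrinsics, pixels), "distortion" ([k1, k2, p1, p2, k3] as OpenCV has them; the pictures are not rectified), "R" (3x3) and "t" (3): a world point X has camera coordinates R X + t; the wrist camera has in their place "tool_from_camera" (4x4, takes a point from camera to tool coordinates, whose origin is the TCP and whose axes are the flange's). Camera axes: x right, y down, z forward; pixel columns grow to the right and rows downward; lengths in m; the calibration is good to about 2 mm. A picture is of the moment at which its call begins: read the wrist's pose just before it.
- robot.hand_in(): hands the job in, once; it reports no verdict.
Trained networks look in the newest picture that a camera, given by its name, has taken for a name from the list of things; names that differ only in an ending like _2 or _b are one class to them, and where a whole thing is asked for, a point or a joint stands for the part that bears it (a point fixed in the world has none). Each returns a list of dicts, best first, with "p" (0 to 1); they miss things now and then, are a little off and sometimes report something else, mostly with a low value. They report only what shows in the picture. A call takes as long as a camera call.
- robot.outline_of(label, camera): "pixels" (400x640 bool, what is visible of it) and "xy" ([column, row] in pixels, amid what is visible of it).
- robot.tip_of(label, camera): "xy" ([column, row] in pixels: a listed point, or the origin of a listed thing).
The state is a dict: "time": time; "q": joint angles; "joint_velocities": joint speeds; "joint_torque": joint torques, N m; "position": TCP position; "tool_rot": TCP orientation; "ft_force": force on the tool from outside, world axes, zero at the start; "moment": the same for the moment, N m; "grip_width": finger opening in m.
Only numpy, scipy, OpenCV 4.12 (cv2) and the standard library are available. Lean on these libraries where they do the work, as an engineer would, in place of code of your own. Each camera call takes 0.05 s, during which the arm holds its last target.

## Working session

There is one attempt and no reset: what is moved stays moved. The work goes in short steps, Python scripts to look and compute and a tool call to move; the robot and the scene stay as the last step left them, time stands still between calls to the robot, and variables do not carry over. Pictures are saved under pics/ and viewed, and the job is handed in when it is done.

Besides the shell and the picture viewer there is one more tool, called after ">>>" as name(argument=value, ...) on one line, values as JSON. send_rows: Moves the arm, as the interface text tells. Its arguments: {"type":"object","properties":{"deltas":{"type":"array","items":{"type":"object","properties":{"tx":{"type":"number"},"ty":{"type":"number"},"tz":{"type":"number"},"rx":{"type":"number"},"ry":{"type":"number"},"rz":{"type":"number"}}}},"claw":{"type":"number"},"squeeze":{"type":"number"}},"required":["deltas"]}

```bash
mkdir -p pics; cat > h.py <<'E'
import numpy as np, cv2
from rig import robot
from scipy.spatial.transform import Rotation as Rn
def snap(n,f):
    c=robot.camera(n); cv2.imwrite('pics/'+f,c['color'][:,:,::-1]); return c
def tow(c,px,z=None,obs=None):
    """pixel->world using z_map depth (z given = depth along optical axis)"""
    px=np.array(px,float).reshape(-1,1,2)
    n=cv2.undistortPoints(px,np.array(c['intrinsics']),np.array(c['distortion']))[:,0]
    if z is None:
        z=np.array([c['z_map'][int(round(p[0,1])),int(round(p[0,0]))] for p in px])
    P=np.c_[n*np.reshape(z,(-1,1)),np.reshape(z,(-1,1))*np.ones((len(n),1))]
    if 'R' in c: return (P-np.array(c['t']))@np.array(c['R'])
    T=np.array(c['tool_from_camera']); Pt=P@T[:3,:3].T+T[:3,3]
    return Pt@Rn.from_quat(obs['tool_rot']).as_matrix().T+np.array(obs['position'])
def proj(c,X,obs=None):
    X=np.array(X,float).reshape(-1,3)
    if 'R' in c: R=np.array(c['R']);t=np.array(c['t'])
    else:
        T=np.array(c['tool_from_camera']);M=np.eye(4);M[:3,:3]=Rn.from_quat(obs['tool_rot']).as_matrix();M[:3,3]=obs['position']
        Q=np.linalg.inv(M@T);R=Q[:3,:3];t=Q[:3,3]
    return cv2.projectPoints(X,cv2.Rodrigues(R)[0],t,np.array(c['intrinsics']),np.array(c['distortion']))[0][:,0]
E
python3 - <<'E'
from h import *
o=robot.get_obs(); print({k:np.round(v,3) for k,v in o.items()})
for n in ['scene','top']:
    c=snap(n,n+'0.png')
    print(n,np.round(c['intrinsics'],1).tolist(),np.round(-np.array(c['R']).T@c['t'],3))
    for l in ['tub','lid_center','tab_a_face','tub_mouth','mug','garlic','shaker']:
        for r in robot.tip_of(l,n)[:3]:
            print(l,'tip',np.round(r['xy'],1),round(r['p'],2))
        for r in robot.outline_of(l,n)[:2] if l!='tub_mouth' else []:
            m=r['pixels'];ys,xs=np.nonzero(m)
            W=tow(c,np.c_[xs,ys][::5]); print('  outl',round(r['p'],2),m.sum(),np.round(r['xy'],1),np.round(np.percentile(W,[3,50,97],axis=0),3).tolist())
E
```

```text
{'time': np.float64(0.0), 'q': array([-1.351,  0.528,  1.434, -0.   ,  1.181, -0.178]), 'joint_velocities': array([-0.001,  0.   ,  0.   ,  0.003, -0.   ,  0.002]), 'joint_torque': array([-3.0000e-03, -4.4005e+01, -1.7659e+01,  6.3000e-02,  5.8000e-02,
       -0.0000e+00]), 'position': array([ 0.243, -0.575,  0.222]), 'tool_rot': array([ 0.98 ,  0.198, -0.   , -0.001]), 'ft_force': array([ 0.546, -0.046, -0.049]), 'moment': array([ 0.005, -0.047,  0.024]), 'grip_width': np.float64(0.087)}
scene [[442.4, 0.0, 318.3], [0.0, 442.4, 194.4], [0.0, 0.0, 1.0]] [-0.222  0.522  0.521]
tub tip [341.9 234.3] 0.66
tub tip [253.4 293.6] 0.46
  outl 0.83 2715 [341.  225.3] [[0.398, -0.006, 0.002], [0.415, 0.072, 0.053], [0.498, 0.1, 0.095]]
lid_center tip [344.  199.8] 0.97
lid_center tip [253.5 296.6] 0.7
  outl 0.8 901 [342.8 201.9] [[0.425, 0.001, 0.088], [0.451, 0.042, 0.096], [0.492, 0.08, 0.133]]
tab_a_face tip [326.  190.9] 0.56
  outl 0.55 93 [327.4 197.2] [[0.458, 0.062, 0.095], [0.472, 0.069, 0.104], [0.483, 0.082, 0.134]]
tub_mouth tip [343.6 200.8] 0.74
mug tip [337.4 198.9] 0.17
  out
[... 592 characters left out ...]
446, 0.035, 0.093], [0.515, 0.094, 0.098]]
lid_center tip [327.3 230.9] 0.75
  outl 0.69 1312 [328.7 236. ] [[0.419, -0.006, 0.087], [0.458, 0.035, 0.09], [0.5, 0.075, 0.134]]
  outl 0.17 949 [337.8 248.7] [[0.401, -0.021, 0.004], [0.446, 0.032, 0.091], [0.516, 0.093, 0.098]]
tab_a_face tip [315.3 223.7] 0.61
  outl 0.62 75 [314.8 221.8] [[0.458, 0.06, 0.093], [0.473, 0.068, 0.117], [0.479, 0.085, 0.137]]
mug tip [228.4 190. ] 0.89
  outl 0.98 1287 [219.1 190.7] [[0.518, 0.269, 0.004], [0.564, 0.311, 0.043], [0.604, 0.344, 0.089]]
garlic tip [390.2 162.2] 0.67
  outl 0.91 405 [393.6 163.4] [[0.626, -0.149, -0.001], [0.647, -0.122, 0.038], [0.675, -0.098, 0.054]]
shaker tip [225.8 263.1] 0.73
```

```bash
python3 - <<'E'
import cv2
a=cv2.imread('pics/top0.png');b=cv2.imread('pics/scene0.png')
cv2.imwrite('pics/a1.png',cv2.resize(a[170:320,230:430],None,fx=4,fy=4,interpolation=2))
cv2.imwrite('pics/b1.png',cv2.resize(b[140:290,240:440],None,fx=4,fy=4,interpolation=2))
E
```

```text
(no output)
```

View pics/a1.png

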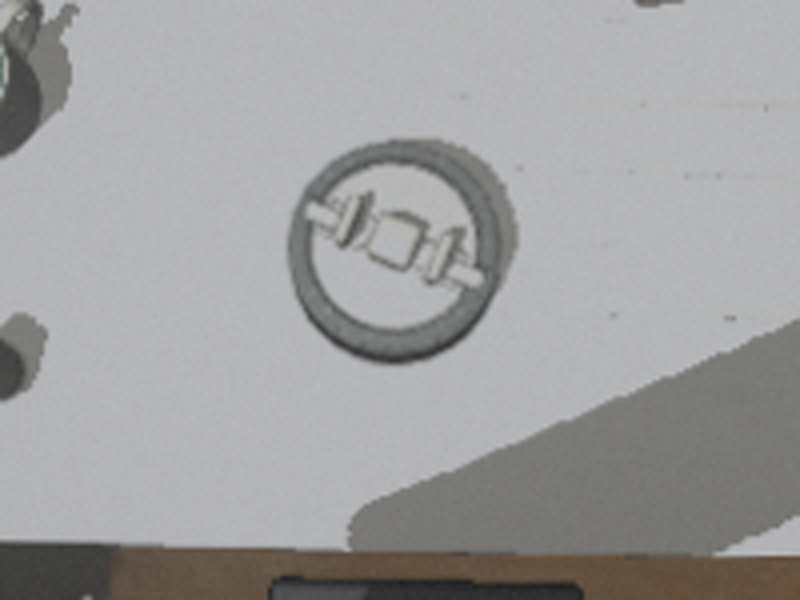

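View pics/b1.png

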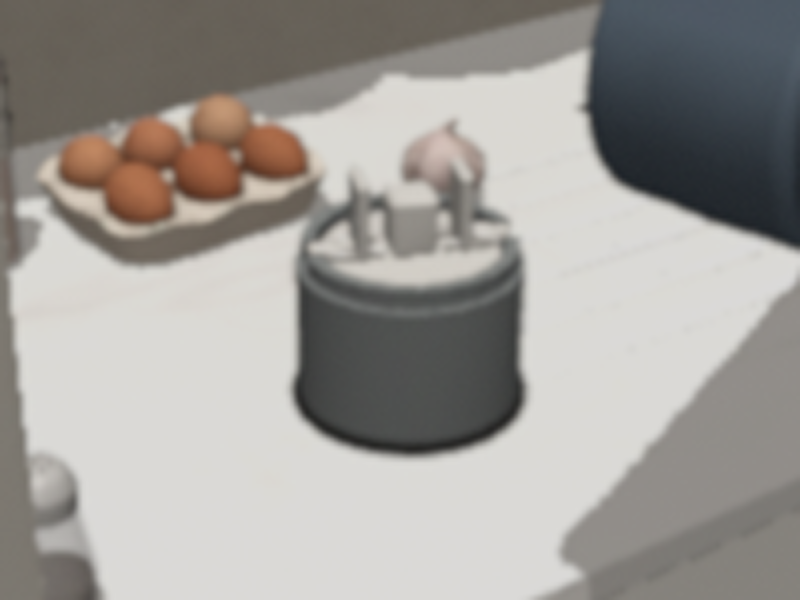

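View pics/top0.png

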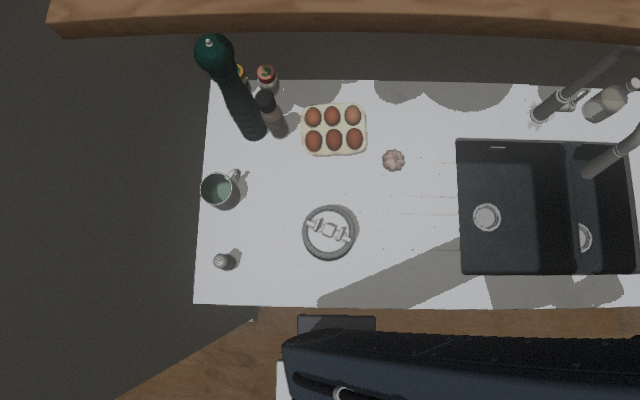

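View pics/scene0.png

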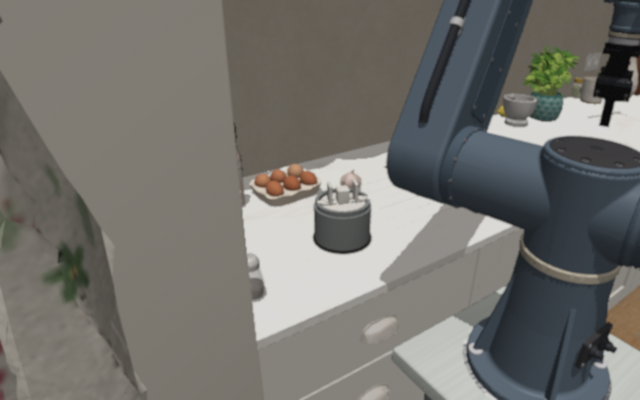

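```bash
cat >> h.py <<'E'
def ik(target,yang):
    """deltas in tool frame (cm, rad) from current measured pose to TCP target with tool down, tool-y at world angle yang"""
    o=robot.get_obs(); R=Rn.from_quat(o['tool_rot'])
    d=R.inv().apply(np.array(target)-o['position'])*100
    a=yang+np.pi/2 # tool x angle (x = y rotated +90 when z down)
    X=np.array([np.cos(a),np.sin(a),0]);Y=np.array([np.cos(yang),np.sin(yang),0])
    Rt=Rn.from_matrix(np.c_[X,Y,[0,0,-1]])
    print('t',o['time'],'pos',np.round(o['position'],4),'d_cm',np.round(d,2),'rot',np.round((R.inv()*Rt).as_rotvec(),4),'q',np.round(o['q'],3))
def circ(p):
    A=np.c_[2*p,np.ones(len(p))]; s=np.linalg.lstsq(A,(p**2).sum(1),rcond=None)[0]
    return s[:2],np.sqrt(s[2]+s[0]**2+s[1]**2)
E
python3 - <<'E'
from h import *
c=robot.camera('top')
ys,xs=np.mgrid[190:280,290:370]; W=tow(c,np.c_[xs.ravel(),ys.ravel()])
m=(abs(W[:,2]-.096)<.003); p=W[m,:2]; print(m.sum())
for i in range(4):
    cc=circ(p)[0] if i==0 else cc
    r=np.hypot(*(p-cc).T); p=p[(r<.062)&(r>.047)]; r=np.hypot(*(p-cc).T)
    cc=(p.max(0)+p.min(0))/2; print(cc,r.min(),r.max(),len(p))
m=(W[:,2]>.118)&(W[:,2]<.15);q=W[m];print(m.sum(),q.mean(0))
u,s,v=np.linalg.svd(q[:,:2]-q[:,:2].mean(0));print(v[0],np.arctan2(*v[0][::-1]),s)
c=robot.camera('wrist');print(np.round(c['tool_from_camera'],3).tolist(),np.round(c['intrinsics'],1).tolist())
ik([.45,.04,.27],-1.97)
E
```

```text
575
[0.46062366 0.03672764] 0.04728379349404795 0.0595902013593078 459
[0.46062366 0.03672764] 0.04735498086132003 0.059541729859485804 458
[0.46062366 0.03672764] 0.04735498086132003 0.059541729859485804 458
[0.46062366 0.03672764] 0.04735498086132003 0.059541729859485804 458
223 [0.45935968 0.03716675 0.12712641]
[0.37998457 0.92499282] 1.181016708797039 [0.27787749 0.11241423]
[[0.001, -0.961, -0.278, 0.078], [1.0, 0.001, -0.0, -0.0], [0.0, -0.278, 0.961, -0.163], [0.0, 0.0, 0.0, 1.0]] [[275.5, 0.0, 320.4], [0.0, 275.5, 198.7], [0.0, 0.0, 1.0]]
t 1.5 pos [ 0.2427 -0.5759  0.2225] d_cm [ 43.02 -48.71  -4.74] rot [-1.00e-04  0.00e+00  7.98e-01] q [-1.35   0.528  1.433 -0.     1.181 -0.179]
```

>>> send_rows(deltas=[{"tx": 2.5,"ty": -2.8,"tz": -1,"rz": 0.1},{"tx": 5,"ty": -5.7,"tz": -2,"rz": 0.2},{"tx": 7.5,"ty": -8.5,"tz": -3,"rz": 0.3},{"tx": 10,"ty": -11.3,"tz": -4,"rz": 0.4},{"tx": 12.5,"ty": -14.1,"tz": -4.7,"rz": 0.5}])

```text
schema error: expected keys tx, ty, tz, rx, ry, rz
```

```bash
python3 - <<'E'
from h import *
ik([.45,.04,.27],-1.96)
E
```

```text
t 1.5 pos [ 0.2427 -0.5759  0.2225] d_cm [ 43.02 -48.71  -4.74] rot [-1.00e-04  0.00e+00  7.88e-01] q [-1.35   0.528  1.433 -0.     1.181 -0.179]
```

>>> send_rows(deltas=[{"tx": 2.5,"ty": -2.8,"tz": -1,"rx": 0,"ry": 0,"rz": 0.1},{"tx": 5,"ty": -5.7,"tz": -2,"rx": 0,"ry": 0,"rz": 0.2},{"tx": 7.5,"ty": -8.5,"tz": -3,"rx": 0,"ry": 0,"rz": 0.3},{"tx": 10,"ty": -11.3,"tz": -4,"rx": 0,"ry": 0,"rz": 0.4},{"tx": 12.5,"ty": -14.1,"tz": -4.7,"rx": 0,"ry": 0,"rz": 0.5}])

```text
time: 1.92
position: [0.3035, -0.3962, 0.2704]
tool_rot: [0.999, -0.053, 0.0, 0.0]
ft_force: [-0.0, -0.0, 0.4]
grip_width: 0.0865
```

```bash
python3 - <<'E'
from h import *
ik([.45,.04,.27],-1.96)
E
```

```text
t 1.9167 pos [ 0.3035 -0.3962  0.2704] d_cm [  9.91 -44.93   0.  ] rot [ 0.0008 -0.0009  0.2823] q [-1.141  0.297  1.683  0.     1.16   0.536]
```

>>> send_rows(deltas=[{"tx": 0.9,"ty": -4,"tz": 0,"rx": 0,"ry": 0,"rz": 0.1},{"tx": 1.8,"ty": -8,"tz": 0,"rx": 0,"ry": 0,"rz": 0.2},{"tx": 2.7,"ty": -12,"tz": 0,"rx": 0,"ry": 0,"rz": 0.282},{"tx": 3.6,"ty": -16,"tz": 0,"rx": 0,"ry": 0,"rz": 0.282},{"tx": 4.4,"ty": -20,"tz": 0,"rx": 0,"ry": 0,"rz": 0.282}])

```text
time: 2.33
position: [0.3675, -0.2012, 0.2699]
tool_rot: [0.982, -0.191, 0.001, 0.0]
ft_force: [0.6, -0.6, 0.2]
grip_width: 0.0871
```

```bash
python3 - <<'E'
from h import *
ik([.45,.04,.27],-1.96)
E
```

```text
t 2.3333 pos [ 0.3675 -0.2012  0.2699] d_cm [-1.390e+00 -2.546e+01 -2.000e-02] rot [ 0.0002 -0.0012  0.0051] q [-0.769  0.179  1.857  0.     1.105  1.186]
```

>>> send_rows(deltas=[{"tx": -0.2,"ty": -4,"tz": 0,"rx": 0,"ry": 0,"rz": 0},{"tx": -0.4,"ty": -8,"tz": 0,"rx": 0,"ry": 0,"rz": 0},{"tx": -0.6,"ty": -12,"tz": 0,"rx": 0,"ry": 0,"rz": 0},{"tx": -0.9,"ty": -16,"tz": 0,"rx": 0,"ry": 0,"rz": 0},{"tx": -1.1,"ty": -20,"tz": 0,"rx": 0,"ry": 0,"rz": 0}])

```text
time: 2.75
position: [0.4319, -0.0113, 0.2699]
tool_rot: [0.982, -0.19, 0.0, 0.0]
ft_force: [0.6, -0.9, -0.4]
grip_width: 0.087
```

>>> send_rows(deltas=[{"tx": -0.1,"ty": -3.5,"tz": 0,"rx": 0,"ry": 0,"rz": 0},{"tx": -0.3,"ty": -5.4,"tz": 0,"rx": 0,"ry": 0,"rz": 0},{"tx": -0.3,"ty": -5.4,"tz": 0,"rx": 0,"ry": 0,"rz": 0}])

```text
time: 3.0
position: [0.4499, 0.0412, 0.2698]
tool_rot: [0.982, -0.188, 0.001, -0.001]
ft_force: [0.3, 0.1, 0.3]
grip_width: 0.0871
```

```bash
python3 - <<'E'
from h import *
o=robot.get_obs();c=snap('wrist','w1.png')
np.savez('w1.npz',z=c['z_map'],col=c['color'])
ys,xs=np.mgrid[0:400:2,0:640:2]; px=np.c_[xs.ravel(),ys.ravel()];px=px[c['z_map'][px[:,1],px[:,0]]>.05]; W=tow(c,px,obs=o)
d=np.hypot(W[:,0]-.46,W[:,1]-.037)
m=(abs(W[:,2]-.096)<.0015)&(d<.065)&(d>.045); p=W[m,:2]; print(m.sum(),W[m,2].mean())
r=np.hypot(*(p-[.4606,.0367]).T)
# outer/inner edge by angle bins
from scipy.optimize import least_squares
def f(v):
    r=np.hypot(p[:,0]-v[0],p[:,1]-v[1]); return np.maximum(0,r-.0585)*1+np.maximum(0,.0505-r)
s=least_squares(f,[.4606,.0367],loss='soft_l1',f_scale=.001);print(s.x,(p.max(0)+p.min(0))/2,np.ptp(p,axis=0))
m=(W[:,2]>.118)&(W[:,2]<.15)&(d<.06);q=W[m];print(m.sum(),q.mean(0),q[:,2].max())
u,sv,v=np.linalg.svd(q[:,:2]-q[:,:2].mean(0));print(np.arctan2(*v[0][::-1]))
for l in ['lid_center','tab_a_face','tub_mouth']:
    for r in robot.tip_of(l,'wrist')[:3]: print(l,np.round(r['xy'],1),r['p'],tow(c,r['xy'],obs=o).round(4))
ik([.4605,.037,.12],-1.96)
E
```

```text
409 0.09629327028369414
[0.46210207 0.03770643] [0.46256712 0.03827056] [0.11730335 0.11694504]
219 [0.46342064 0.03825891 0.12808177] 0.13717815842728504
1.2025542086823169
lid_center [320. 177.] 0.87 [[0.4638 0.0378 0.1251]]
tab_a_face [293.1 176.5] 0.57 [[0.4773 0.0641 0.1366]]
tab_a_face [347.3 174.9] 0.26 [[0.4568 0.0083 0.1347]]
t 3.2 pos [0.4488 0.0371 0.2695] d_cm [ 1.09 -0.43 14.95] rot [0.0005 0.0001 0.0053] q [-1.660e-01  2.270e-01  1.790e+00 -1.000e-03  1.125e+00  1.789e+00]
```

View pics/w1.png

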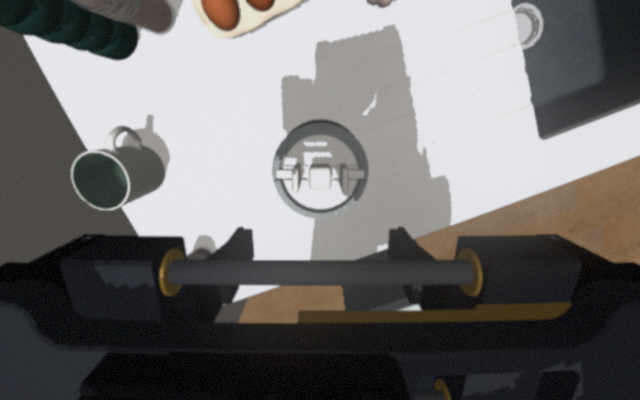

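>>> send_rows(deltas=[{"tx": 0.3,"ty": 0,"tz": 2,"rx": 0,"ry": 0,"rz": 0},{"tx": 0.6,"ty": 0,"tz": 4,"rx": 0,"ry": 0,"rz": 0},{"tx": 0.9,"ty": 0,"tz": 6,"rx": 0,"ry": 0,"rz": 0},{"tx": 1.2,"ty": 0,"tz": 7,"rx": 0,"ry": 0,"rz": 0},{"tx": 1.2,"ty": 0,"tz": 7,"rx": 0,"ry": 0,"rz": 0}])

```text
time: 3.62
position: [0.4592, 0.0322, 0.1978]
tool_rot: [0.981, -0.192, -0.002, 0.0]
ft_force: [-0.4, 0.4, 1.5]
grip_width: 0.0871
```

>>> send_rows(deltas=[{"tx": 0,"ty": 0,"tz": 0,"rx": 0,"ry": 0,"rz": 0},{"tx": 0,"ty": 0,"tz": 0,"rx": 0,"ry": 0,"rz": 0}])

```text
time: 3.78
position: [0.4608, 0.0328, 0.2003]
tool_rot: [0.982, -0.191, 0.001, 0.0]
ft_force: [-0.8, 0.5, 0.3]
grip_width: 0.087
```

```bash
cat > meas.py <<'E'
from h import *
from scipy.optimize import least_squares
def meas(f,obs=None):
    o=robot.get_obs();c=snap('wrist',f); 
    ys,xs=np.mgrid[0:400,0:640]; px=np.c_[xs.ravel(),ys.ravel()];px=px[c['z_map'][px[:,1],px[:,0]]>.05]; W=tow(c,px,obs=o)
    d=np.hypot(W[:,0]-.4615,W[:,1]-.037)
    m=(abs(W[:,2]-.096)<.002)&(d<.066)&(d>.045); p=W[m,:2]; print('rim',m.sum(),W[m,2].mean())
    fn=lambda v:(lambda r:np.maximum(0,r-.0585)+np.maximum(0,.0505-r))(np.hypot(p[:,0]-v[0],p[:,1]-v[1]))
    s=least_squares(fn,[.4615,.037],loss='soft_l1',f_scale=.001);print('fit',s.x,'bbox',(p.max(0)+p.min(0))/2,np.ptp(p,axis=0))
    m=(W[:,2]>.128)&(W[:,2]<.15)&(d<.06);q=W[m];print('tabs',m.sum(),q.mean(0),q[:,2].max())
    k,lab,cen=cv2.kmeans(q[:,:2].astype(np.float32),2,None,(3,50,1e-6),3,0)
    print('cl',cen.round(4).tolist(),[int((lab==i).sum()) for i in (0,1)],'mid',cen.mean(0),'ang',np.arctan2(*(cen[0]-cen[1])[::-1])%np.pi,'dist',np.linalg.norm(cen[0]-cen[1]))
    return o,c,s.x
E
python3 - <<'E'
from meas import *
o,c,x=meas('w2.png')
for a in (0,np.pi/2,np.pi,-np.pi/2):
    pass
for l in ['lid_center','tab_a_face','tub_mouth']:
    for r in robot.tip_of(l,'wrist')[:3]: print(l,np.round(r['xy'],1),r['p'],tow(c,r['xy'],obs=o).round(4))
ik([.4615,.037,.103],-1.96)
E
```

```text
rim 2673 0.0963842456741421
fit [0.46217381 0.03790754] bbox [0.46230817 0.03845985] [0.11798433 0.11722394]
tabs 522 [0.46354795 0.03799544 0.13442244] 0.13728499861620874
cl [[0.47380000352859497, 0.06319999694824219], [0.45329999923706055, 0.012799999676644802]] [261, 261] mid [0.46354783 0.03799545] ang 1.1851424 dist 0.054378584
lid_center [316.2 205.9] 0.86 [[0.4641 0.037  0.1238]]
t 3.9833 pos [0.4607 0.0333 0.2004] d_cm [-0.08 -0.36  9.74] rot [-0.0004 -0.0019  0.0061] q [-0.17   0.342  1.855 -0.     0.942  1.784]
```

View pics/w2.png

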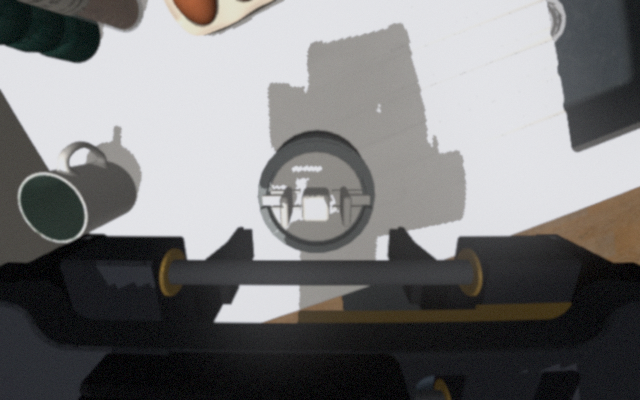

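>>> send_rows(deltas=[{"tx": 0,"ty": -0.2,"tz": 2,"rx": 0,"ry": 0,"rz": 0.006},{"tx": -0.1,"ty": -0.4,"tz": 4,"rx": 0,"ry": 0,"rz": 0.006},{"tx": -0.1,"ty": -0.4,"tz": 5.5,"rx": 0,"ry": 0,"rz": 0.006},{"tx": -0.1,"ty": -0.4,"tz": 6.5,"rx": 0,"ry": 0,"rz": 0.006},{"tx": -0.1,"ty": -0.4,"tz": 6.5,"rx": 0,"ry": 0,"rz": 0.006}])

```text
time: 4.4
position: [0.4596, 0.0378, 0.1333]
tool_rot: [0.981, -0.193, -0.002, 0.0]
ft_force: [-0.6, 0.1, 0.2]
grip_width: 0.0872
```

>>> send_rows(deltas=[{"tx": 0,"ty": 0,"tz": 0,"rx": 0,"ry": 0,"rz": 0},{"tx": 0,"ty": 0,"tz": 0,"rx": 0,"ry": 0,"rz": 0}])

```text
time: 4.57
position: [0.4615, 0.0375, 0.1353]
tool_rot: [0.981, -0.193, 0.001, -0.0]
ft_force: [-0.2, -0.5, -0.1]
grip_width: 0.0868
```

```bash

python3 - <<'E'
from meas import *
o,c,x=meas('w3.png')
ik([.4615,.0375,.104],-1.96)
cc=robot.camera('top')
T=Rn.from_quat(o['tool_rot']).as_matrix()
print(proj(c,[[.4622,.0379,.122],o['position'],o['position']-.019*T[:,2]],o))
E
```

```text
rim 3219 0.09643519138494323
fit [0.46205302 0.03780482] bbox [0.46257638 0.03898027] [0.11696398 0.11830222]
tabs 1541 [0.46576407 0.03747086 0.13778882] 0.1499882310565341
cl [[0.47870001196861267, 0.06920000165700912], [0.45260000228881836, 0.0052999998442828655]] [775, 766] mid [0.46568766 0.03728433] ang 1.1826245 dist 0.06900604
t 4.6167 pos [0.4616 0.0374 0.1355] d_cm [-0.02  0.    3.15] rot [-0.0005 -0.0021  0.0002] q [-0.161  0.456  1.918  0.     0.765  1.799]
[[321.26730973 234.77072971]
 [322.34305135 243.75229393]
 [322.54623176 257.98123156]]
```

View pics/w3.png

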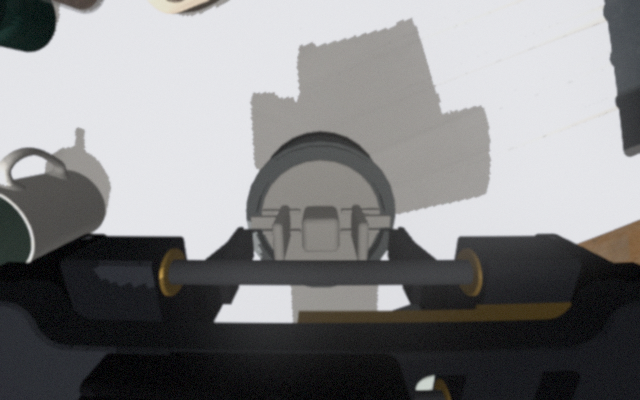

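>>> send_rows(deltas=[{"tx": 0,"ty": 0,"tz": 1,"rx": 0,"ry": 0,"rz": 0},{"tx": 0,"ty": 0,"tz": 2,"rx": 0,"ry": 0,"rz": 0},{"tx": 0,"ty": 0,"tz": 2.9,"rx": 0,"ry": 0,"rz": 0},{"tx": 0,"ty": 0,"tz": 2.9,"rx": 0,"ry": 0,"rz": 0},{"tx": 0,"ty": 0,"tz": 2.9,"rx": 0,"ry": 0,"rz": 0}])

```text
time: 5.08
position: [0.4607, 0.0375, 0.1055]
tool_rot: [0.981, -0.193, -0.0, 0.0]
ft_force: [-0.3, 0.2, -0.4]
grip_width: 0.0866
```

>>> send_rows(deltas=[{"tx": 0,"ty": 0,"tz": 0,"rx": 0,"ry": 0,"rz": 0},{"tx": 0,"ty": 0,"tz": 0,"rx": 0,"ry": 0,"rz": 0},{"tx": 0,"ty": 0,"tz": 0,"rx": 0,"ry": 0,"rz": 0}], claw=6.6, squeeze=20)

```text
time: 5.33
position: [0.4612, 0.0374, 0.106]
tool_rot: [0.981, -0.193, 0.001, -0.0]
ft_force: [-0.6, -0.4, -1.0]
grip_width: 0.0747
```

```bash

python3 - <<'E'
from meas import *
o=robot.get_obs();c=snap('wrist','w4.png');print(o['grip_width'],o['ft_force'],o['moment'])
ik([.4615,.0375,.104],-1.96)
E
```

```text
0.0747208300142898 [-0.62842802 -0.38272638 -0.98838204] [0.09949185 0.03740073 0.01276009]
t 5.3833 pos [0.4611 0.0375 0.1059] d_cm [ 0.03 -0.02  0.19] rot [-0.0002 -0.0009  0.    ] q [-0.161  0.513  1.941  0.     0.686  1.799]
```

View pics/w4.png

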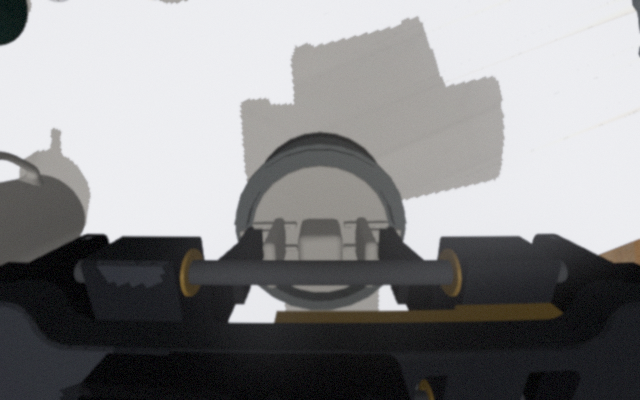

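>>> send_rows(deltas=[{"tx": 0,"ty": 0,"tz": 0.1,"rx": 0,"ry": 0,"rz": 0},{"tx": 0,"ty": 0,"tz": 0.1,"rx": 0,"ry": 0,"rz": 0},{"tx": 0,"ty": 0,"tz": 0.1,"rx": 0,"ry": 0,"rz": 0},{"tx": 0,"ty": 0,"tz": 0.1,"rx": 0,"ry": 0,"rz": 0},{"tx": 0,"ty": 0,"tz": 0.1,"rx": 0,"ry": 0,"rz": 0}], claw=4.5, squeeze=25)

```text
time: 5.8
position: [0.461, 0.0375, 0.105]
tool_rot: [0.981, -0.193, 0.0, -0.0]
ft_force: [-0.9, 0.6, 4.5]
grip_width: 0.0488
```

>>> send_rows(deltas=[{"tx": 0,"ty": 0,"tz": 0,"rx": 0,"ry": 0,"rz": 0},{"tx": 0,"ty": 0,"tz": 0,"rx": 0,"ry": 0,"rz": 0},{"tx": 0,"ty": 0,"tz": 0,"rx": 0,"ry": 0,"rz": 0}])

```text
time: 6.05
position: [0.461, 0.0375, 0.105]
tool_rot: [0.981, -0.193, 0.0, 0.0]
ft_force: [-0.8, 0.6, 4.5]
grip_width: 0.0489
```

```bash

python3 - <<'E'
from meas import *
o=robot.get_obs();c=snap('wrist','w5.png');print(o['grip_width'],o['ft_force'],o['moment'])
o=robot.get_obs();print(o['grip_width'],o['ft_force'],o['moment'])
ik([.4615,.0375,.104],-1.96)
E
```

```text
0.048931859324137184 [-0.75874525  0.63249094  4.51715381] [0.13763994 0.17102015 0.06554062]
0.049110249691631996 [-1.26497208 -0.09853268  5.22396084] [0.07885346 0.13020513 0.04348982]
t 6.1 pos [0.461  0.0375 0.105 ] d_cm [ 0.05 -0.02  0.1 ] rot [-0.0001 -0.0005  0.0001] q [-0.161  0.515  1.942 -0.     0.684  1.799]
```

View pics/w5.png

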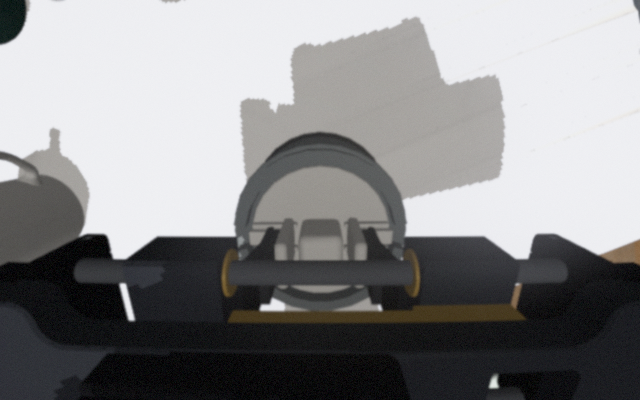

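>>> send_rows(deltas=[{"tx": 0,"ty": 0,"tz": -0.05,"rx": 0,"ry": 0,"rz": 0},{"tx": 0,"ty": 0,"tz": -0.1,"rx": 0,"ry": 0,"rz": 0},{"tx": 0,"ty": 0,"tz": -0.1,"rx": 0,"ry": 0,"rz": 0},{"tx": 0,"ty": 0,"tz": -0.1,"rx": 0,"ry": 0,"rz": 0}])

```text
time: 6.43
position: [0.4605, 0.0375, 0.1053]
tool_rot: [0.981, -0.193, -0.0, 0.0]
ft_force: [0.2, 0.2, -1.9]
grip_width: 0.0488
```

>>> send_rows(deltas=[{"tx": 0,"ty": 0,"tz": 0,"rx": 0,"ry": 0,"rz": -0.04},{"tx": 0,"ty": 0,"tz": 0,"rx": 0,"ry": 0,"rz": -0.1},{"tx": 0,"ty": 0,"tz": 0,"rx": 0,"ry": 0,"rz": -0.16},{"tx": 0,"ty": 0,"tz": 0,"rx": 0,"ry": 0,"rz": -0.2},{"tx": 0,"ty": 0,"tz": 0,"rx": 0,"ry": 0,"rz": -0.2}])

```text
time: 6.85
position: [0.4606, 0.0375, 0.1053]
tool_rot: [0.996, -0.094, -0.0, -0.0]
ft_force: [-0.2, -0.1, -1.1]
grip_width: 0.0491
```

```bash

python3 - <<'E'
from meas import *
o=robot.get_obs();c=snap('wrist','w6.png');print(o['grip_width'],o['ft_force'],o['moment'])
ik([.4608,.0375,.105],-1.96)
E
```

```text
0.04908739585186234 [-0.18526392 -0.07617563 -1.13587299] [ 0.06950501  0.05023457 -0.0502839 ]
t 6.9 pos [0.4607 0.0375 0.1053] d_cm [ 0.01 -0.    0.03] rot [1.00e-04 5.00e-04 1.99e-01] q [-0.161  0.514  1.942  0.     0.686  1.6  ]
```

View pics/w6.png

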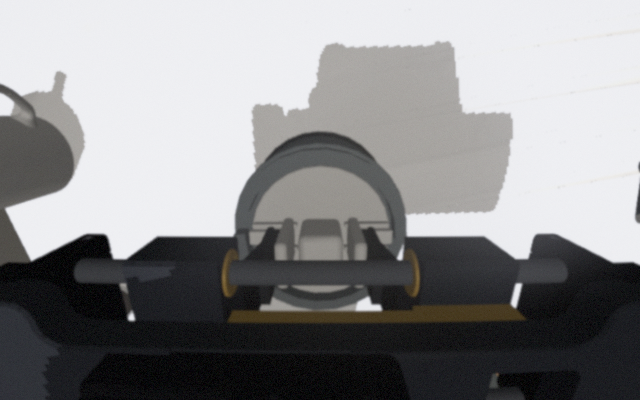

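>>> send_rows(deltas=[{"tx": 0,"ty": 0,"tz": 0,"rx": 0,"ry": 0,"rz": -0.08},{"tx": 0,"ty": 0,"tz": 0,"rx": 0,"ry": 0,"rz": -0.16},{"tx": 0,"ty": 0,"tz": 0,"rx": 0,"ry": 0,"rz": -0.17}])

```text
time: 7.15
position: [0.4607, 0.0375, 0.1054]
tool_rot: [1.0, -0.009, -0.0, -0.0]
ft_force: [-0.6, 0.3, -0.8]
grip_width: 0.049
```

>>> send_rows(deltas=[{"tx": 0,"ty": 0,"tz": -0.1,"rx": 0,"ry": 0,"rz": 0},{"tx": 0,"ty": 0,"tz": -0.25,"rx": 0,"ry": 0,"rz": 0},{"tx": 0,"ty": 0,"tz": -0.37,"rx": 0,"ry": 0,"rz": 0},{"tx": 0,"ty": 0,"tz": -0.37,"rx": 0,"ry": 0,"rz": 0}])

```text
time: 7.48
position: [0.461, 0.0375, 0.1095]
tool_rot: [1.0, -0.01, 0.0, 0.0]
ft_force: [0.2, 0.6, -1.7]
grip_width: 0.0487
```

>>> send_rows(deltas=[{"tx": 0,"ty": 0,"tz": -0.1,"rx": 0,"ry": 0,"rz": 0},{"tx": 0,"ty": 0,"tz": -0.15,"rx": 0,"ry": 0,"rz": 0},{"tx": 0,"ty": 0,"tz": -0.15,"rx": 0,"ry": 0,"rz": 0}])

```text
time: 7.73
position: [0.4609, 0.0375, 0.1109]
tool_rot: [1.0, -0.01, 0.0, 0.0]
ft_force: [0.4, -0.2, -2.3]
grip_width: 0.0493
```

```bash

python3 - <<'E'
from meas import *
o=robot.get_obs();c=snap('wrist','w7.png');print(o['grip_width'],o['ft_force'],o['moment'])
ik([.4608,.0375,.105],-1.96)
E
```

```text
0.04925252906884062 [ 0.38395189 -0.16844105 -2.29563626] [ 0.02603683  0.01480973 -0.02942591]
t 7.7833 pos [0.4608 0.0375 0.1108] d_cm [-0.   -0.    0.58] rot [-0.000e+00 -1.000e-04  3.698e-01] q [-0.161  0.503  1.938  0.     0.7    1.429]
```

View pics/w7.png

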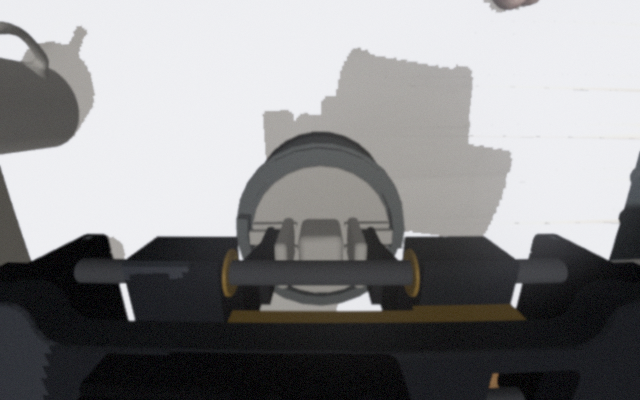

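>>> send_rows(deltas=[{"tx": 0,"ty": 0,"tz": -0.15,"rx": 0,"ry": 0,"rz": 0},{"tx": 0,"ty": 0,"tz": -0.3,"rx": 0,"ry": 0,"rz": 0},{"tx": 0,"ty": 0,"tz": -0.5,"rx": 0,"ry": 0,"rz": 0},{"tx": 0,"ty": 0,"tz": -0.7,"rx": 0,"ry": 0,"rz": 0}])

```text
time: 8.12
position: [0.4608, 0.0375, 0.1179]
tool_rot: [1.0, -0.01, -0.0, -0.0]
ft_force: [-0.4, 0.6, -1.2]
grip_width: 0.0489
```

>>> send_rows(deltas=[{"tx": 0,"ty": 0,"tz": -0.3,"rx": 0,"ry": 0,"rz": 0},{"tx": 0,"ty": 0,"tz": -0.7,"rx": 0,"ry": 0,"rz": 0},{"tx": 0,"ty": 0,"tz": -1.2,"rx": 0,"ry": 0,"rz": 0},{"tx": 0,"ty": 0,"tz": -1.7,"rx": 0,"ry": 0,"rz": 0},{"tx": 0,"ty": 0,"tz": -2.2,"rx": 0,"ry": 0,"rz": 0}])

```text
time: 8.53
position: [0.4609, 0.0375, 0.1404]
tool_rot: [1.0, -0.01, 0.0, 0.0]
ft_force: [-0.0, -0.5, -2.2]
grip_width: 0.0489
```

>>> send_rows(deltas=[{"tx": 0,"ty": 0,"tz": -0.7,"rx": 0,"ry": 0,"rz": 0},{"tx": 0,"ty": 0,"tz": -1.5,"rx": 0,"ry": 0,"rz": 0},{"tx": 0,"ty": 0,"tz": -2.3,"rx": 0,"ry": 0,"rz": 0},{"tx": 0,"ty": 0,"tz": -2.8,"rx": 0,"ry": 0,"rz": 0},{"tx": 0,"ty": 0,"tz": -2.8,"rx": 0,"ry": 0,"rz": 0}])

```text
time: 8.95
position: [0.4617, 0.0374, 0.1692]
tool_rot: [1.0, -0.01, 0.001, 0.0]
ft_force: [0.0, -1.1, -1.3]
grip_width: 0.049
```

```bash

python3 - <<'E'
from meas import *
o=robot.get_obs();c=snap('wrist','w8.png');print(o['grip_width'],o['ft_force'],o['moment'])
t=snap('top','t8.png');s=snap('scene','s8.png')
cv2.imwrite('pics/s8c.png',cv2.resize(s['color'][120:270,240:440,::-1],None,fx=4,fy=4))
# clear-space check on worktop around candidate
for cand in ([.45,-.12],[.44,-.1]):
    print(proj(t,[cand+[0.]]))
ik([.44,-.10,.17],-1.59)
E
```

```text
0.048989993320104785 [ 0.04505979 -1.12686737 -1.33382626] [ 0.05526805  0.00869656 -0.01260471]
[[390.38943778 239.88526993]]
[[382.52494836 243.71856785]]
t 9.1 pos [0.4606 0.0375 0.1677] d_cm [-1.8  13.79 -0.23] rot [-0.      0.0003 -0.    ] q [-0.161  0.398  1.888 -0.     0.856  1.429]
```

View pics/w8.png

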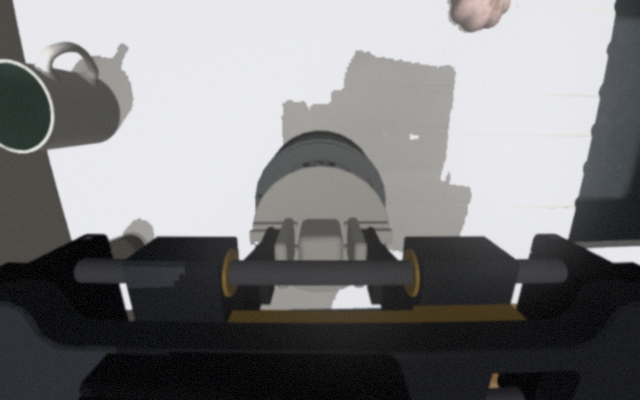

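View pics/s8c.png

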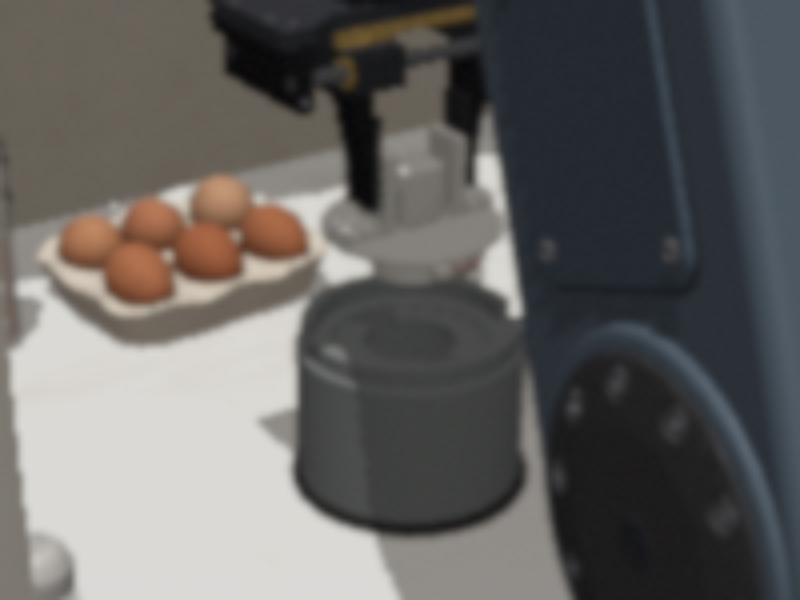

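View pics/t8.png

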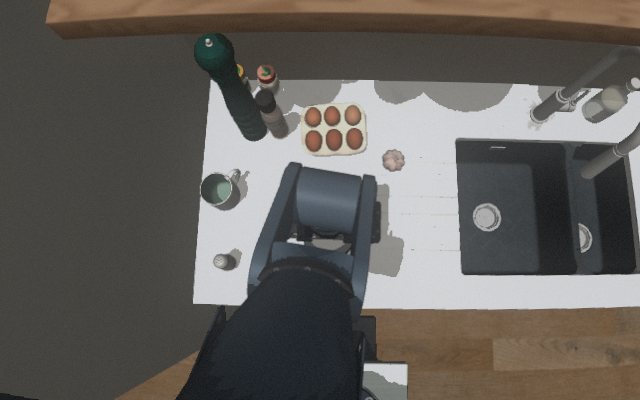

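>>> send_rows(deltas=[{"tx": -0.1,"ty": 2,"tz": 0,"rx": 0,"ry": 0,"rz": 0},{"tx": -0.2,"ty": 5,"tz": 0,"rx": 0,"ry": 0,"rz": 0},{"tx": -0.4,"ty": 8.5,"tz": 0,"rx": 0,"ry": 0,"rz": 0},{"tx": -0.5,"ty": 12,"tz": 0,"rx": 0,"ry": 0,"rz": 0},{"tx": -0.7,"ty": 14.8,"tz": 0,"rx": 0,"ry": 0,"rz": 0}])

```text
time: 9.52
position: [0.4509, -0.1124, 0.1674]
tool_rot: [1.0, -0.01, -0.0, 0.0]
ft_force: [-0.1, -1.0, -1.2]
grip_width: 0.0489
```

>>> send_rows(deltas=[{"tx": 0,"ty": 1.4,"tz": 0,"rx": 0,"ry": 0,"rz": 0},{"tx": 0,"ty": 1.9,"tz": 1,"rx": 0,"ry": 0,"rz": 0},{"tx": 0,"ty": 1.9,"tz": 3,"rx": 0,"ry": 0,"rz": 0},{"tx": 0,"ty": 1.9,"tz": 5,"rx": 0,"ry": 0,"rz": 0},{"tx": 0,"ty": 1.9,"tz": 6,"rx": 0,"ry": 0,"rz": 0}])

```text
time: 9.93
position: [0.4493, -0.1291, 0.1057]
tool_rot: [1.0, -0.01, -0.002, -0.001]
ft_force: [-0.3, 0.1, -1.7]
grip_width: 0.0487
```

```bash

python3 - <<'E'
from meas import *
o=robot.get_obs();print(o['grip_width'],o['ft_force'],o['moment'])
s=snap('scene','s9.png');o=robot.get_obs();c=snap('wrist','w9.png')
cv2.imwrite('pics/s9c.png',cv2.resize(s['color'][120:270,300:500,::-1],None,fx=4,fy=4))
ik([.45,-.13,.055],-1.59)
E
```

```text
0.048722684520651094 [-0.29820912  0.08908449 -1.72849257] [0.0764225  0.00883916 0.01871349]
t 10.0333 pos [ 0.449  -0.1286  0.1057] d_cm [0.13 0.15 5.07] rot [-0.0027  0.0049 -0.0004] q [-0.519  0.519  1.926 -0.     0.702  1.071]
```

View pics/w9.png

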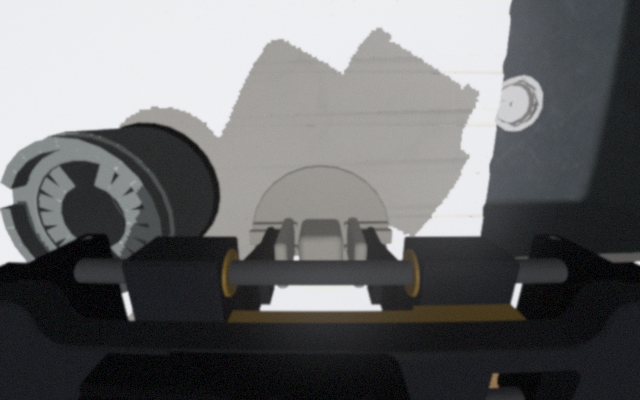

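View pics/s9c.png

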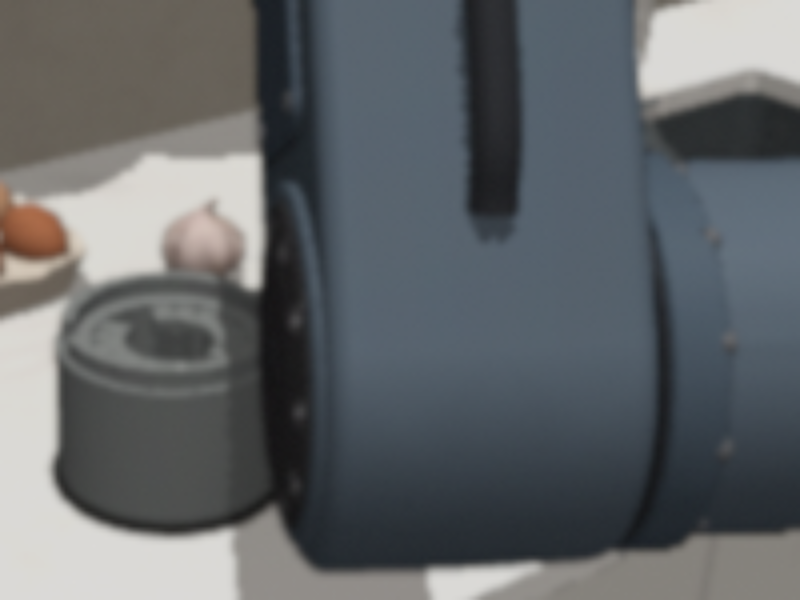

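```bash

python3 - <<'E'
from meas import *
s=robot.camera('scene')
ys,xs=np.mgrid[120:270:3,360:470:3];W=tow(s,np.c_[xs.ravel(),ys.ravel()])
m=(s['z_map'][ys,xs].ravel()>0.1)&(s['z_map'][ys,xs].ravel()<.65)
print(W[m].min(0),W[m].max(0)); d=np.hypot(W[m,0]-.461,W[m,1]-.0375);i=d.argmin();print(d[i],W[m][i])
E
```

```text
[0.03205357 0.13376572 0.22424404] [0.22045966 0.25669473 0.38914185]
0.27761988473468097 [0.22045966 0.17611149 0.35180956]
```

>>> send_rows(deltas=[{"tx": 0,"ty": 0,"tz": 1.2,"rx": 0,"ry": 0,"rz": 0},{"tx": 0,"ty": 0,"tz": 2.7,"rx": 0,"ry": 0,"rz": 0},{"tx": 0,"ty": 0,"tz": 4.2,"rx": 0,"ry": 0,"rz": 0},{"tx": 0,"ty": 0,"tz": 5.2,"rx": 0,"ry": 0,"rz": 0},{"tx": 0,"ty": 0,"tz": 5.7,"rx": 0,"ry": 0,"rz": 0}])

```text
time: 10.5
position: [0.4508, -0.1294, 0.0504]
tool_rot: [1.0, -0.01, -0.0, -0.0]
ft_force: [-0.4, 0.0, -1.9]
grip_width: 0.049
```

>>> send_rows(deltas=[{"tx": 0,"ty": 0,"tz": 0,"rx": 0,"ry": 0,"rz": 0},{"tx": 0,"ty": 0,"tz": 0,"rx": 0,"ry": 0,"rz": 0},{"tx": 0,"ty": 0,"tz": 0,"rx": 0,"ry": 0,"rz": 0}])

```text
time: 10.75
position: [0.4513, -0.1296, 0.0515]
tool_rot: [1.0, -0.01, 0.001, 0.0]
ft_force: [-0.0, -0.3, -1.6]
grip_width: 0.0487
```

```bash

python3 - <<'E'
from meas import *
o=robot.get_obs();print(o['grip_width'],o['ft_force'],o['moment'])
ik([.45,-.13,.042],-1.59)
E
```

```text
0.048706562255865886 [-0.00996182 -0.31982595 -1.64001862] [ 0.00989574 -0.05767798  0.00671012]
t 10.75 pos [ 0.4513 -0.1296  0.0515] d_cm [-0.13  0.04  0.95] rot [ 0.0008 -0.0015  0.0002] q [-0.518  0.628  1.957 -0.     0.555  1.071]
```

>>> send_rows(deltas=[{"tx": 0,"ty": 0,"tz": 0.3,"rx": 0,"ry": 0,"rz": 0},{"tx": 0,"ty": 0,"tz": 0.6,"rx": 0,"ry": 0,"rz": 0},{"tx": 0,"ty": 0,"tz": 0.8,"rx": 0,"ry": 0,"rz": 0},{"tx": 0,"ty": 0,"tz": 0.8,"rx": 0,"ry": 0,"rz": 0},{"tx": 0,"ty": 0,"tz": 0.8,"rx": 0,"ry": 0,"rz": 0}])

```text
time: 11.17
position: [0.4505, -0.1293, 0.0426]
tool_rot: [1.0, -0.01, -0.0, -0.0]
ft_force: [0.7, 0.5, -2.5]
grip_width: 0.0486
```

>>> send_rows(deltas=[{"tx": 0,"ty": 0,"tz": 0.05,"rx": 0,"ry": 0,"rz": 0},{"tx": 0,"ty": 0,"tz": 0.1,"rx": 0,"ry": 0,"rz": 0},{"tx": 0,"ty": 0,"tz": 0.1,"rx": 0,"ry": 0,"rz": 0},{"tx": 0,"ty": 0,"tz": 0.1,"rx": 0,"ry": 0,"rz": 0}])

```text
time: 11.5
position: [0.4507, -0.1294, 0.042]
tool_rot: [1.0, -0.01, 0.0, 0.0]
ft_force: [-0.7, -1.0, 3.3]
grip_width: 0.0491
```

>>> send_rows(deltas=[{"tx": 0,"ty": 0,"tz": 0,"rx": 0,"ry": 0,"rz": 0},{"tx": 0,"ty": 0,"tz": 0,"rx": 0,"ry": 0,"rz": 0},{"tx": 0,"ty": 0,"tz": 0,"rx": 0,"ry": 0,"rz": 0}], claw=5.8)

```text
time: 11.75
position: [0.4507, -0.1294, 0.0418]
tool_rot: [1.0, -0.01, 0.0, 0.0]
ft_force: [-1.0, -0.3, 0.4]
grip_width: 0.0567
```

>>> send_rows(deltas=[{"tx": 0,"ty": 0,"tz": 0,"rx": 0,"ry": 0,"rz": 0},{"tx": 0,"ty": 0,"tz": 0,"rx": 0,"ry": 0,"rz": 0},{"tx": 0,"ty": 0,"tz": 0,"rx": 0,"ry": 0,"rz": 0},{"tx": 0,"ty": 0,"tz": 0,"rx": 0,"ry": 0,"rz": 0},{"tx": 0,"ty": 0,"tz": 0,"rx": 0,"ry": 0,"rz": 0}], claw=8.2)

```text
time: 12.17
position: [0.4506, -0.1294, 0.0417]
tool_rot: [1.0, -0.01, 0.0, 0.0]
ft_force: [-0.1, -0.1, -0.6]
grip_width: 0.0792
```

```bash

python3 - <<'E'
from meas import *
o=robot.get_obs();print(o['grip_width'],o['ft_force'],o['moment'],o['position'])
c=snap('wrist','w10.png')
E
```

```text
0.0791880774629327 [-0.13277235 -0.07188864 -0.58343005] [ 0.03946993  0.0077823  -0.0588459 ] [ 0.45062776 -0.12935902  0.04172543]
```

View pics/w10.png

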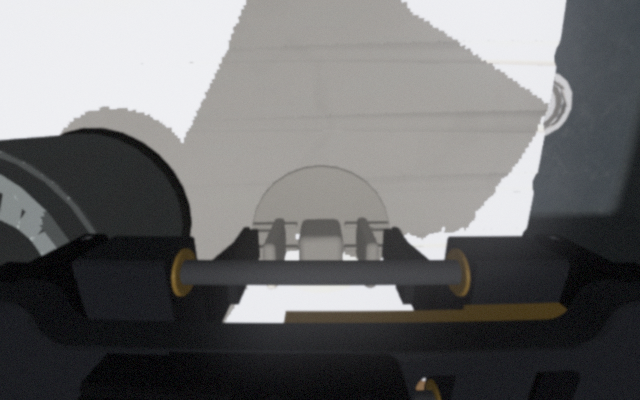

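Released and standing still, with both tabs clear of the fingers. I'll rise straight up.

>>> send_rows(deltas=[{"tx": 0,"ty": 0,"tz": -0.5,"rx": 0,"ry": 0,"rz": 0},{"tx": 0,"ty": 0,"tz": -1.5,"rx": 0,"ry": 0,"rz": 0},{"tx": 0,"ty": 0,"tz": -3,"rx": 0,"ry": 0,"rz": 0},{"tx": 0,"ty": 0,"tz": -5,"rx": 0,"ry": 0,"rz": 0},{"tx": 0,"ty": 0,"tz": -7,"rx": 0,"ry": 0,"rz": 0}], claw=8.6)

```text
time: 12.63
position: [0.4501, -0.1291, 0.1125]
tool_rot: [1.0, -0.01, -0.001, -0.0]
ft_force: [-0.5, -0.2, 0.7]
grip_width: 0.0858
```

>>> send_rows(deltas=[{"tx": 0,"ty": 0,"tz": -3,"rx": 0,"ry": 0,"rz": 0},{"tx": 0,"ty": 0,"tz": -6,"rx": 0,"ry": 0,"rz": 0},{"tx": 0,"ty": 0,"tz": -8,"rx": 0,"ry": 0,"rz": 0},{"tx": 0,"ty": 0,"tz": -8,"rx": 0,"ry": 0,"rz": 0},{"tx": 0,"ty": 0,"tz": -8,"rx": 0,"ry": 0,"rz": 0}])

```text
time: 13.05
position: [0.4511, -0.1296, 0.193]
tool_rot: [1.0, -0.01, 0.001, 0.001]
ft_force: [-0.7, 0.6, 0.1]
grip_width: 0.086
```

```bash

python3 - <<'E'
from meas import *
o=robot.get_obs();print(o['grip_width'],o['ft_force'],o['position'])
c=snap('wrist','w11.png')
ys,xs=np.mgrid[0:235,150:500];W=tow(c,np.c_[xs.ravel(),ys.ravel()],obs=o)
d=np.hypot(W[:,0]-.4507,W[:,1]+.1294);m=(d<.07)&(W[:,2]>.015)
q=W[m];top=q[:,2]>.06;disc=(q[:,2]<.034)
print('max z',q[:,2].max(),'disc z',np.median(q[disc,2]),q[disc].min(0),q[disc].max(0))
D=q[disc];A=np.linalg.lstsq(np.c_[D[:,:2]-D[:,:2].mean(0),np.ones(len(D))],D[:,2],rcond=None)[0];print('tilt',A)
t=snap('top','t11.png')
for l in ['mug','garlic','shaker']:
    for r in robot.outline_of(l,'top')[:1]: print(l,np.round(r['xy'],1),r['p'])
E
```

```text
0.08596412922954827 [-0.70789101  0.57957762  0.13794094] [ 0.45107699 -0.12956625  0.19297505]
max z 0.20660907848772408 disc z 0.0274465105320513 [ 0.40544434 -0.18271901  0.02416688] [ 0.49990375 -0.07404831  0.03398666]
tilt [-0.00309155  0.00025014  0.02788348]
mug [222.1 190.6] 0.61
garlic [390.1 159.9] 0.71
shaker [225.7 262. ] 0.68
```

View pics/w11.png

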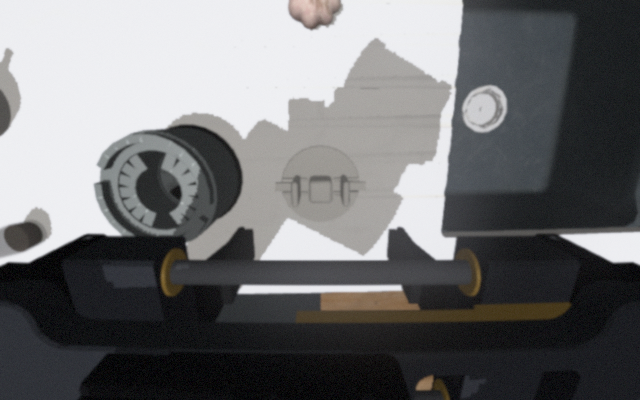

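View pics/t11.png

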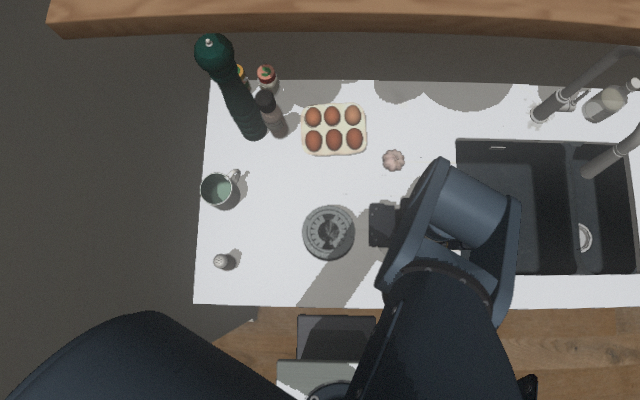

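```bash
python3 -c "
from rig import robot
print(robot.hand_in(), robot.get_obs()['time'])"
```

```text
the job is handed in; nothing more can be done
the job is handed in; nothing more can be done
```

The lid is off the tub and stands right way up on the bare worktop at about (0.451, −0.129), and the job is handed in. The clock read about 13 s at the last move.

- **Removal:** I squeezed both tabs fully (49 mm opening), rose until the hand just carried the lid, and turned it anticlockwise by about 0.37 rad. The first light pull went past the 3 mm hold with only about 2 N, so I drew the lid straight up with no sign of resistance.
- **Setting down:** The foot touched at the height I expected, with about 3 N upward on the tool. I then opened the fingers gently and withdrew straight up.
- **Last checks:**
  - The lid's disc measured level, at about 27 mm above the worktop.
  - The gripper is clear and touching nothing.
  - The mug, garlic and shaker are where they were in the top picture; the small pixel differences are within the network's noise.
- **Disagreement:** The top and wrist cameras differed by about 1.5 mm on the tub's centre. I used a point between them, and side forces stayed at about 1 N.

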